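# Slide the soldering board into its bench dock

## Task

Push the loose soldering board flat along the bench into the empty dock, past the springy shoe and home against the stop; then press it there firmly, with about 20 N, for half a second, so that it is fully seated. Never push it with more than 30 N, and leave the other board and everything else on the bench where it is.

Things in the scene. Friction and masses are not known exactly. Their poses are not given: they have to be found in the camera images.
- board: 100 x 110 x 16 mm (its own x, y, z), cream fire-proof soldering board, corners slightly rounded, origin at the centre of its underside; lies loose on the bench, about 0.3 kg (varies); too wide for the gripper, so it has to be pushed
- dock_empty: the empty dock: low steel channel fixed to the bench, 22.5 mm high, 157 mm wide overall, open above its middle. Origin on the bench, x runs in: cheeks from x = -30 mm, stop face at x = +35 mm, 113 mm between cheeks. Lips with undersides 18.5 mm up reach 13 mm in over the board's sides. A brass shoe stands 4 mm out of the +y cheek, x = -12 to +26 mm, and yields to 3-4 N
- dock_empty_mouth (a point): on the bench, midway between the front ends of the dock's cheeks (30 mm in front of the dock's origin, same axes); flared noses reach 14 mm out in front of it and widen the mouth by about 9 mm a side
- dock_empty_home (a point): in the empty dock, on the bench: where the board's origin is when the board is against the stop (15 mm in front of the dock's origin, same axes); the board then sticks out 35 mm in front of the cheeks
- dock_full: the other dock, same shape, holding a board already
- docked_board: 100 x 110 x 16 mm (its own x, y, z), cream fire-proof soldering board, corners slightly rounded, origin at the centre of its underside; the board already in the other dock
- charcoal: black charcoal block 70 x 45 x 30 mm lying between the docks; origin at the underside centre
- flux_jar: jar 60 mm across, 70 mm high, on the left; origin at the underside centre
- water_bowl: glass bowl 110 mm across, 50 mm high, on the right; origin at the underside centre
- bench_block: steel block 70 x 70 x 25 mm, on the left; origin at the underside centre
- tweezers: steel tweezers 160 mm long along their x, 7 mm high, lying on the right; origin at the underside
There are look-alikes about, which are no part of the job. Leave any blue look-alike of the board alone.

How it is judged:
By the outcome, as a careful person would: the job done as asked, in the order asked, and still so for the second after the job is handed in, with the robot touching nothing.
It also fails if it takes over 64 s, if anything falls off the work surface, if the arm or the gripper's body presses on something with over 40 N, if the wrist force passes 120 N, or if a joint passes its speed limit or range.

## Robot

A 6-joint arm with a two-finger parallel gripper is mounted at the origin on the work surface. World frame = base frame: x ahead of the robot, y to its left, z up, the work surface at z = 0. Lengths are in m, angles in rad, forces in N, time in s.
With the tool pointing down it reaches from about 0.3 to 0.775 m from the base axis. Payload 14.6 kg.
Tool frame: the origin (TCP) lies midway between the tips of the shut fingers; the grasp point (between the pads) lies 19 mm behind it; z points along the fingers, y is the line along which they close (so a half turn about z gives the same grasp; the last joint's range is limited). The gripper opens to 85 mm and grips with 20 to 120 N. Pads are 22 mm wide; open, the fingers measure 114 mm over their backs; the gripper's body (76 mm by 85 mm) begins 54 mm behind the grasp point. The pads swing forward as they close: fully open they stand 13 mm farther back than shut.
Start: joints at [1.101, 0.3, 1.521, -0, 1.321, -0.067], TCP at [0.216, 0.506, 0.231] pointing down, gripper open.
Joint ranges: [-3.03, 3.03], [-0.79, 2.21], [0.23, 2.52], [-1.04, 4.18], [0, 3.07], [-2.55, 2.55]. Speed limits (rad/s): [2.22, 2.22, 2.57, 3.14, 3.14, 3.14].

## Interface

Orientations are given as a 3x3 rotation matrix whose columns are the frame's x, y, z axes.
In Python, from station import * gives the robot as it stands.
- The arm moves only by the shell command python3 -m creep 'ROWS' [OPENING]. ROWS is JSON, a list of rows, each an object of numbers: "tx", "ty", "tz": the shift along the tool's x, y, z each as a share of 5 cm, from -1 to 1; "twist": the turn about the tool's z as a share of 0.1 rad, from -1 to 1. A call has 1 to 8 rows; each row shifts and turns the commanded pose from where the row before left it, along the tool's axes as they then stand; what a row does not reach is not made up. A row lasts 1/8 s, in which the tool goes at most 62.5 mm and 10.7 degrees, less where a joint would pass 70% of its speed; a pose out of reach is approached as far as the arm can. A call with a number of a shift or a turn outside -1 to 1 is refused whole. A call with a gripper value outside its range is refused whole. OPENING is the closure, from -1 (fully open) to 1 (shut), set as the call begins (- or left out, the last holds). The fingers move at their own pace and stop on an object; the grip force is fixed at half the most. Time passes only in rows, so rows that do not move let the fingers close. It gives the time, the measured TCP pose, the force, the opening and the grip force at its end, in the units of the state.
- get_state(): the state, without advancing time (a new reading comes with each control period).
- capture(name): name is "scene" or "side" or "wrist"; returns (picture, depth): 400x640x3 uint8, blue, green, red; 400x640 float32, m along the optical axis (not along the pixel's ray), 0 where there is no reading.
- camera_params(name): a dict with "camera_matrix" (3x3 intrinsics, pixels), "camera_from_world" (4x4, takes a point from world to camera coordinates). Camera axes: x right, y up, looking along -z (the intrinsics and any distortion apply to the point x, -y, -z); pixel columns grow to the right and rows downward; lengths in m; the calibration is good to about 2 mm. A picture is of the moment at which its call begins: read the wrist's pose just before it. camera_params takes no time and is no camera call; for the wrist camera it gives the pose at the moment of the call.
- sign_off(): hands the job in; it is judged then, once.
The state is a dict: "time": time; "joint_positions": joint angles; "qd": joint speeds; "tau": joint torques, N m; "tool_pos": TCP position; "tool_rot": TCP orientation; "force": force on the tool from outside, world axes, zero at the start; "torque": the same for the moment, N m; "finger_gap": finger opening in m; "grasp_force": force on a finger pad.
Only numpy, scipy, OpenCV 4.12 (cv2) and the standard library are available. Lean on these libraries where they do the work, as an engineer would, in place of code of your own. Each camera call takes 0.05 s, during which the arm holds its last target. There are 200 camera calls.

## Working session

There is one attempt and no reset: what is moved stays moved. The work goes in short steps, Python scripts to look and compute and a shell command to move; the robot and the scene stay as the last step left them, time stands still between calls to the robot, and variables do not carry over. Pictures are saved under pics/ and viewed, at most 10 in all, crops included, and the job is handed in when it is done.

```bash
mkdir -p pics; ls; python3 - <<'E'
from station import *
import cv2,numpy as np
s=get_state();print(s['tool_pos'],s['tool_rot'],s['force'],s['finger_gap'],s['time'])
for n in('scene','side'):
    p,d=capture(n);c=camera_params(n);cv2.imwrite(f'pics/{n}0.png',p);np.savez(f'pics/{n}0.npz',p=p,d=d,**c)
    print(n,c)
E
```

```text
pics
[0.21548444 0.50577643 0.23073523] [[-9.19977105e-01  3.91971748e-01 -5.24922944e-04]
 [ 3.91972090e-01  9.19976546e-01 -1.01785769e-03]
 [ 8.39453373e-05 -1.14216092e-03 -9.99999344e-01]] [ 0.33841162  0.68467122 -0.15449638] 0.08522910008578005 0.0
scene {'camera_matrix': array([[421.67523142,   0.        , 321.97982257],
       [  0.        , 421.67523142, 195.01774673],
       [  0.        ,   0.        ,   1.        ]]), 'camera_from_world': array([[-0.70511507,  0.70900813, -0.01096404,  0.38962375],
       [-0.58203916, -0.56987321,  0.5800646 ,  0.28482163],
       [ 0.40502241,  0.41539379,  0.81449668, -1.36453689],
       [ 0.        ,  0.        ,  0.        ,  1.        ]])}
side {'camera_matrix': array([[389.17666078,   0.        , 323.87408044],
       [  0.        , 389.17666078, 194.35947804],
       [  0.        ,   0.        ,   1.        ]]), 'camera_from_world': array([[ 0.90050402, -0.43470088,  0.01129831, -0.45374657],
       [ 0.28979649,  0.61929371,  0.72972138, -0.17813026],
       [-0.3242075 , -0.65384283,  0.68365126, -0.97623617],
       [ 0.        ,  0.        ,  0.        ,  1.        ]])}
```

View pics/scene0.png

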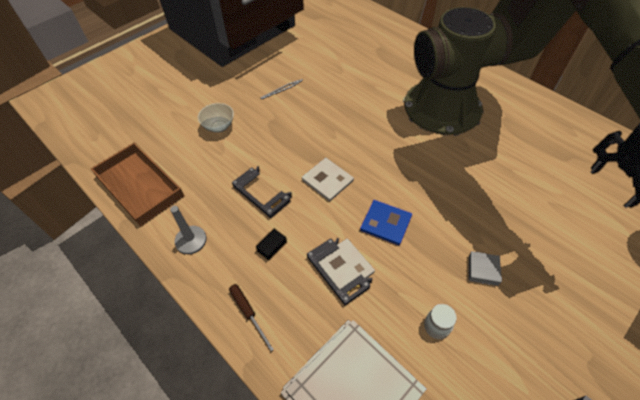

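View pics/side0.png

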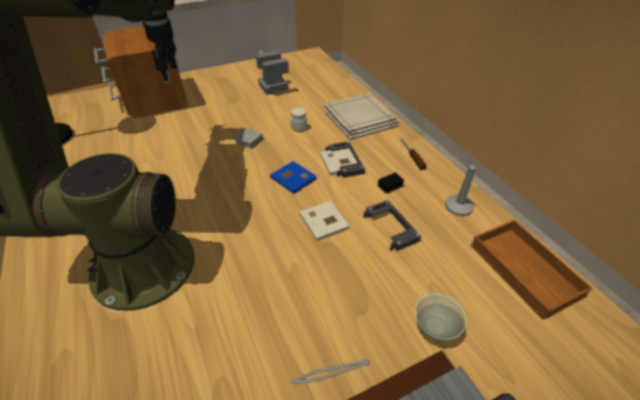

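The scene picture shows the loose board at about (328,179), the empty dock at (262,192) opening toward the board, the blue look-alike at (386,222) and the full dock at (341,268). The side picture shows the board at (324,220) and the empty dock at (395,223).

```bash
cat > h.py <<'E'
import cv2,numpy as np
def ray(c,uv,z):
    K=c['camera_matrix'];T=c['camera_from_world'];R=T[:3,:3];o=-R.T@T[:3,3]
    uv=np.atleast_2d(uv).astype(float);out=[]
    for u,v in uv:
        d=R.T@np.array([(u-K[0,2])/K[0,0],-(v-K[1,2])/K[1,1],-1]);out.append(o+d*(z-o[2])/d[2])
    return np.array(out)
def proj(c,P):
    K=c['camera_matrix'];T=c['camera_from_world'];q=np.atleast_2d(P)@T[:3,:3].T+T[:3,3];q=q*[1,-1,-1]
    q=q@K.T;return q[:,:2]/q[:,2:]
def topdown(c,p,z,x0,x1,y0,y1,s=0.001):
    # rectified picture of plane z: row = x from x1 down, col = y from y1 rightwards down
    X,Y=np.meshgrid(np.arange(x1,x0,-s),np.arange(y1,y0,-s),indexing='ij')
    m=proj(c,np.c_[X.ravel(),Y.ravel(),np.full(X.size,z)]).astype(np.float32).reshape(X.shape+(2,))
    return cv2.remap(p,m[...,0],m[...,1],cv2.INTER_CUBIC)
E
python3 - <<'E'
from h import *
box={'scene':(295,150,360,205),'side':(295,195,355,245)}
ims=[]
for n in box:
    c=dict(np.load(f'pics/{n}0.npz'));p=c['p'];x0,y0,x1,y1=box[n]
    h=cv2.cvtColor(p,cv2.COLOR_BGR2HSV);m=((h[...,1]<75)&(h[...,2]>130)).astype(np.uint8)
    k=np.zeros_like(m);k[y0:y1,x0:x1]=m[y0:y1,x0:x1]
    cs,_=cv2.findContours(k,0,2);q=max(cs,key=cv2.contourArea)
    w=ray(c,q[:,0],.016)[:,:2];r=cv2.minAreaRect((w*1000).astype(np.float32));print(n,r,cv2.boundingRect(q))
    print(n,'dock guess',ray(c,{'scene':(262,192),'side':(395,223)}[n],.0225))
    ims.append(topdown(c,p,.0225,.35,.65,-.3,.1))
cv2.imwrite('pics/td.png',cv2.resize(np.hstack(ims),None,fx=1,fy=1))
E
```

```text
scene ((474.36529541015625, -56.4240837097168), (101.35992431640625, 111.47400665283203), 1.2936863899230957) (302, 158, 52, 41)
scene dock guess [[ 0.63876609 -0.14411091  0.0225    ]]
side ((471.90240478515625, -60.46514129638672), (99.0027847290039, 109.62984466552734), 1.2940125465393066) (301, 202, 47, 36)
side dock guess [[ 0.63961183 -0.16424368  0.0225    ]]
```

View pics/td.png

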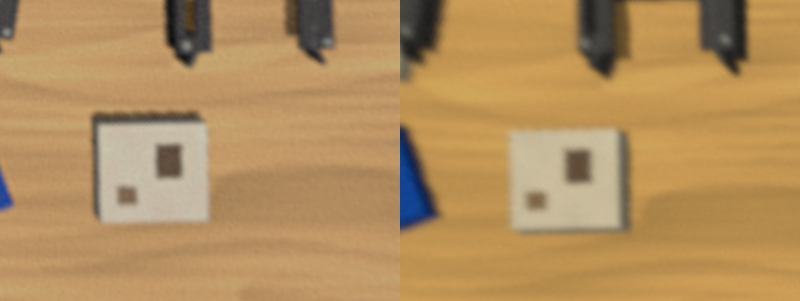

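The rectified view (two panels, 1 mm per pixel) shows the board's back edge at x≈0.43 and the dock noses toward −x at the top. The dock is cut off, so I move the arm over and look with the wrist camera as well.

```bash
python3 -m creep '[{"tx":-0.6,"ty":-0.7,"twist":-1},{"tx":-0.6,"ty":-0.7,"twist":-1},{"tx":-0.6,"ty":-0.7,"twist":-1},{"tx":-0.6,"ty":-0.8,"twist":-1},{"tx":-0.3,"ty":-0.9},{"tx":-0.3,"ty":-0.9},{"tx":-0.3,"ty":-0.9},{"ty":-0.9}]'
python3 -m creep '[{"ty":-0.9},{"ty":-0.9},{"ty":-0.9},{"ty":-0.9},{"ty":-0.9},{},{}]'
python3 - <<'E'
from station import *
from h import *
s=get_state();print(s['tool_pos'],s['tool_rot'],s['time'])
c=camera_params('wrist');p,d=capture('wrist');cv2.imwrite('pics/w1.png',p);np.savez('pics/w1.npz',p=p,d=d,**c)
print(c)
E
```

```text
[0.21551117 0.50577887 0.23077094] [[-9.19960674e-01  3.92010368e-01 -4.80262654e-04]
 [ 3.92010657e-01  9.19960168e-01 -9.66355044e-04]
 [ 6.30013160e-05 -1.07727672e-03 -9.99999418e-01]] 0.1
{'camera_matrix': array([[278.76478247,   0.        , 317.12959306],
       [  0.        , 278.76478247, 198.8582669 ],
       [  0.        ,   0.        ,   1.        ]]), 'camera_from_world': array([[ 3.90694784e-01,  9.20519847e-01, -8.93285866e-04,
        -5.49393895e-01],
       [-8.83403050e-01,  3.74668222e-01, -2.81465407e-01,
         3.80809808e-02],
       [-2.58759807e-01,  1.10756198e-01,  9.59570960e-01,
        -3.78653493e-01],
       [ 0.00000000e+00,  0.00000000e+00,  0.00000000e+00,
         1.00000000e+00]])}invalid input
invalid input
```

View pics/w1.png

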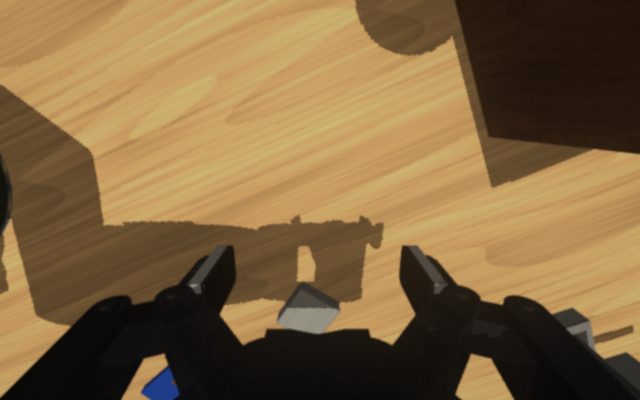

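The wrist picture faces away from the dock, toward tool +x: bench block at (308,305), blue board at (165,385). The moves were refused, so rows probably need every key. A half-turned tool (yaw 0) would let the wrist camera face the dock, so I turn that way.

```bash

python3 -m creep '[{"tx":0,"ty":0,"tz":0,"twist":1},{"tx":0,"ty":0,"tz":0,"twist":1},{"tx":0,"ty":0,"tz":0,"twist":1},{"tx":0,"ty":0,"tz":0,"twist":1},{"tx":0,"ty":0,"tz":0,"twist":1},{"tx":0,"ty":0,"tz":0,"twist":1}]' &&
python3 -m creep '[{"tx":0,"ty":0,"tz":0,"twist":1},{"tx":0,"ty":0,"tz":0,"twist":1},{"tx":0,"ty":0,"tz":0,"twist":1},{"tx":0,"ty":0,"tz":0,"twist":1},{"tx":0,"ty":0,"tz":0,"twist":1},{"tx":0,"ty":0,"tz":0,"twist":1}]' -0.5
```

```text
time: 0.9
tool_pos: [0.2155, 0.5059, 0.231]
tool_rot: [[-0.535, 0.845, -0.0], [0.845, 0.535, -0.001], [-0.0, -0.001, -1.0]]
force: [0.0, 0.2, -0.5]
finger_gap: 0.0854
grasp_force: 0.0
time: 1.65
tool_pos: [0.2156, 0.5059, 0.231]
tool_rot: [[0.035, 0.999, -0.0], [0.999, -0.035, -0.001], [-0.001, -0.0, -1.0]]
force: [-0.8, 0.6, 0.2]
finger_gap: 0.0642
grasp_force: 0.0
```

```bash

python3 -m creep '[{"tx":-1,"ty":0.25,"tz":0,"twist":0},{"tx":-1,"ty":0.25,"tz":0,"twist":0},{"tx":-1,"ty":0.25,"tz":0,"twist":0},{"tx":-1,"ty":0.25,"tz":0,"twist":0},{"tx":-1,"ty":0.25,"tz":0,"twist":0},{"tx":-1,"ty":0.25,"tz":0,"twist":0}]' &&
python3 -m creep '[{"tx":-1,"ty":0.25,"tz":0,"twist":0},{"tx":-1,"ty":0.25,"tz":0,"twist":0},{"tx":-1,"ty":0.25,"tz":0,"twist":0},{"tx":-1,"ty":0.25,"tz":0,"twist":0},{"tx":-1,"ty":0.25,"tz":0,"twist":0},{"tx":-0.6,"ty":0.25,"tz":0,"twist":0},{"tx":0,"ty":0,"tz":0,"twist":0}]' &&
python3 -m creep '[{"tx":0,"ty":0,"tz":0,"twist":1},{"tx":0,"ty":0,"tz":0,"twist":1},{"tx":0,"ty":0,"tz":0,"twist":1},{"tx":0,"ty":0,"tz":0,"twist":1},{"tx":0,"ty":0,"tz":0,"twist":1},{"tx":0,"ty":0,"tz":0,"twist":1},{"tx":0,"ty":0,"tz":0,"twist":1},{"tx":0,"ty":0,"tz":0,"twist":1}]' &&
python3 -m creep '[{"tx":0,"ty":0,"tz":0,"twist":1},{"tx":0,"ty":0,"tz":0,"twist":1},{"tx":0,"ty":0,"tz":0,"twist":1},{"tx":0,"ty":0,"tz":0,"twist":1},{"tx":0,"ty":0,"tz":0,"twist":1},{"tx":0,"ty":0,"tz":0,"twist":1},{"tx":0,"ty":0,"tz":0,"twist":1},{"tx":0,"ty":0,"tz":0,"twist":0.4}]'
python3 - <<'E'
from station import *
from h import *
c=camera_params('wrist');p,d=capture('wrist');cv2.imwrite('pics/w2.png',p);np.savez('pics/w2.npz',p=p,d=d,**c)
E
```

```text
time: 2.4
tool_pos: [0.2809, 0.2022, 0.2312]
tool_rot: [[0.031, 1.0, 0.0], [1.0, -0.031, 0.0], [0.0, 0.0, -1.0]]
force: [1.3, 0.2, -0.5]
finger_gap: 0.064
grasp_force: 0.0
time: 3.28
tool_pos: [0.347, -0.0799, 0.231]
tool_rot: [[0.035, 0.999, -0.001], [0.999, -0.035, 0.0], [0.0, -0.001, -1.0]]
force: [0.1, 0.7, 0.1]
finger_gap: 0.0638
grasp_force: 0.0
time: 4.28
tool_pos: [0.3467, -0.0776, 0.2312]
tool_rot: [[0.741, 0.672, -0.0], [0.672, -0.741, 0.0], [0.0, -0.0, -1.0]]
force: [0.4, -0.5, 0.3]
finger_gap: 0.0643
grasp_force: 0.0
time: 5.28
tool_pos: [0.3467, -0.0776, 0.2312]
tool_rot: [[1.0, -0.003, -0.0], [-0.003, -1.0, 0.0], [-0.0, -0.0, -1.0]]
force: [0.3, -0.7, -0.5]
finger_gap: 0.0642
grasp_force: 0.0
```

View pics/w2.png

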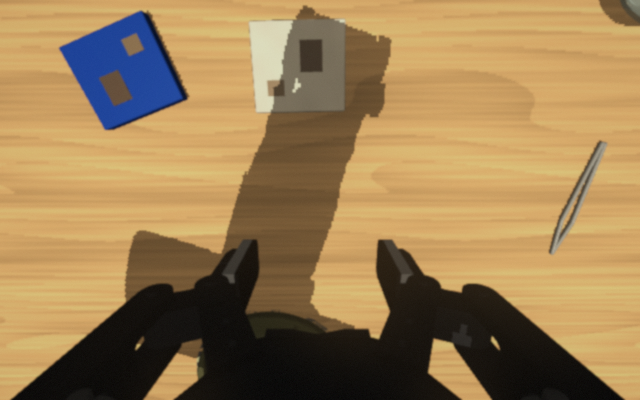

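The wrist view now faces the dock, with the loose board at (298,65) and the blue one at (120,70); the dock is just out of view above. I move 150 mm forward.

```bash

python3 -m creep '[{"tx":0.9,"ty":0.3,"tz":0,"twist":0},{"tx":0.9,"ty":0.3,"tz":0,"twist":0},{"tx":0.9,"ty":0.3,"tz":0,"twist":0},{"tx":0,"ty":0,"tz":0,"twist":0},{"tx":0,"ty":0,"tz":0,"twist":0}]'
python3 - <<'E'
from station import *
from h import *
c=camera_params('wrist');p,d=capture('wrist');np.savez('pics/w3.npz',p=p,d=d,**c)
cc=dict(np.load('pics/w2.npz'))
a=topdown(c,p,.0225,.5,.75,-.32,.05);b=topdown(cc,cc['p'],.016,.41,.54,-.32,.05)
s=dict(np.load('pics/scene0.npz'));e=topdown(s,s['p'],.0225,.5,.75,-.32,.05)
cv2.imwrite('pics/td2.png',np.hstack([np.vstack([a,b]),np.vstack([e,b*0])]))
cv2.imwrite('pics/w3.png',p)
E
```

```text
time: 5.95
tool_pos: [0.4813, -0.1229, 0.231]
tool_rot: [[1.0, -0.0, -0.001], [-0.0, -1.0, 0.0], [-0.001, -0.0, -1.0]]
force: [0.7, 0.5, 0.3]
finger_gap: 0.0638
grasp_force: 0.0
```

View pics/td2.png

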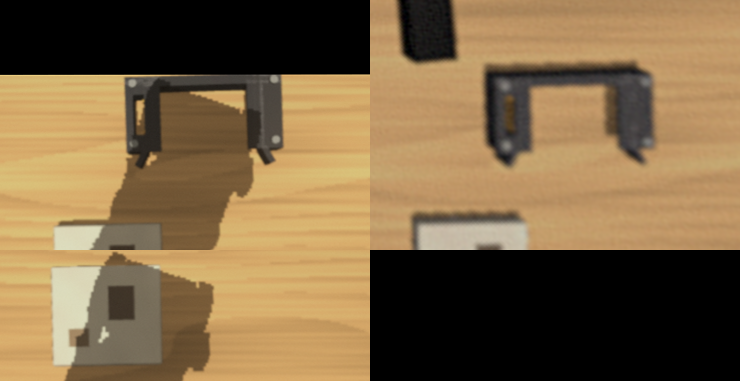

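The rectified view (1 mm/px, x up) shows the dock in the left panel: outer sides at columns 125 and 282 (157 mm, as given), cheek fronts at row ~151, and about 1.6° yaw. The board lies 100 mm to the left of the dock axis, so I push sideways first, then in. Now to refine the numbers.

```bash
cat > fit.py <<'E'
from h import *
def line(pts): # fit, returns point & angle deg
    vx,vy,x,y=cv2.fitLine(np.float32(pts),cv2.DIST_HUBER,0,1e-4,1e-4).ravel();return (x,y),np.degrees(np.arctan(vy/vx)) if abs(vx)>abs(vy) else np.degrees(np.arctan(-vx/vy))
E
python3 - <<'E'
from fit import *
c=dict(np.load('pics/w3.npz'));s=.0005
a=topdown(c,c['p'],.0225,.5,.75,-.32,.05,s);x=lambda r:.75-r*s;y=lambda q:.05-q*s
h=cv2.cvtColor(a,cv2.COLOR_BGR2HSV);dk=((h[...,1]<80)&(h[...,2]<140)&(h[...,2]>0))
L=[];R=[];
for r in range(170,280,4):
    q=np.where(dk[r,200:600])[0]+200
    L.append((x(r),y(q.min())));R.append((x(r),y(q.max()+1)))
print('left',line(L),'right',line(R),'width',np.mean([l[1] for l in L])-np.mean([l[1] for l in R]))
F=[]
for q in list(range(258,266,2))+list(range(546,558,2)):
    r=np.where(dk[150:320,q])[0]+150;F.append((x(r.max()+1),y(q)))
print('front',np.round(F,4).tolist())
c=dict(np.load('pics/w2.npz'));b=topdown(c,c['p'],.016,.40,.54,-.15,.05,s)
h=cv2.cvtColor(b,cv2.COLOR_BGR2HSV);m=((h[...,1]<60)&(h[...,2]>90)).astype(np.uint8)
m=cv2.morphologyEx(m,cv2.MORPH_OPEN,np.ones((5,5)));k=max(cv2.findContours(m,0,2)[0],key=cv2.contourArea)[:,0]
r=cv2.minAreaRect(np.float32(np.c_[.54-k[:,1]*s,.05-k[:,0]*s])*1000);print('board',r,'blue clearance?')
h=cv2.cvtColor(topdown(c,c['p'],.016,.40,.54,-.02,.16,s),cv2.COLOR_BGR2HSV);bl=(h[...,0]>100)&(h[...,0]<130)&(h[...,1]>150)
q=np.where(bl);i=q[1].argmax();print('blue rightmost x,y',.54-q[0][i]*s,.16-q[1][i]*s)
E
```

```text
left ((np.float32(0.6404), np.float32(-0.07595)), np.float32(2.042331)) right ((np.float32(0.63740003), np.float32(-0.23105)), np.float32(1.4035262)) width 0.15500000000000008
front [[0.5975, -0.079], [0.5975, -0.08], [0.598, -0.081], [0.598, -0.082], [0.59, -0.223], [0.602, -0.224], [0.602, -0.225], [0.602, -0.226], [0.602, -0.227], [0.6025, -0.228]]
board ((474.49993896484375, -26.250003814697266), (49.49999237060547, 97.99998474121094), 90.0) blue clearance?
blue rightmost x,y 0.4425 0.0815
```

Both measurements fit the given sizes: mouth (0.600,−0.155), yaw ≈1.65°, home (0.615,−0.154), board (0.4745,−0.057). Next I position beside the board's left face, with the fingers in line with the dock's x.

```bash

python3 -m creep '[{"tx":0,"ty":-1,"tz":0,"twist":0},{"tx":0,"ty":-1,"tz":0,"twist":0},{"tx":-0.1,"ty":-1,"tz":0,"twist":0},{"tx":0,"ty":0,"tz":0,"twist":-1},{"tx":0,"ty":0,"tz":0,"twist":-1},{"tx":0,"ty":0,"tz":0,"twist":-1},{"tx":0,"ty":0,"tz":0,"twist":-1},{"tx":0,"ty":0,"tz":0,"twist":-1}]' &&
python3 -m creep '[{"tx":0,"ty":0,"tz":0,"twist":-1},{"tx":0,"ty":0,"tz":0,"twist":-1},{"tx":0,"ty":0,"tz":0,"twist":-1},{"tx":0,"ty":0,"tz":0,"twist":-1},{"tx":0,"ty":0,"tz":0,"twist":-1},{"tx":0,"ty":0,"tz":0,"twist":-1},{"tx":0,"ty":0,"tz":0,"twist":-1},{"tx":0,"ty":0,"tz":0,"twist":-1}]' &&
python3 -m creep '[{"tx":0,"ty":0,"tz":0,"twist":-1},{"tx":0,"ty":0,"tz":0,"twist":-1},{"tx":0,"ty":0,"tz":0,"twist":-1},{"tx":0,"ty":0,"tz":0,"twist":0},{"tx":0,"ty":0,"tz":0,"twist":0}]'
```

```text
time: 7.0
tool_pos: [0.4762, 0.0265, 0.2319]
tool_rot: [[0.876, 0.482, 0.001], [0.482, -0.876, -0.0], [0.001, 0.001, -1.0]]
force: [0.6, 0.5, -0.7]
finger_gap: 0.0637
grasp_force: 0.0
time: 8.0
tool_pos: [0.4762, 0.0266, 0.2319]
tool_rot: [[0.265, 0.964, 0.001], [0.964, -0.265, -0.0], [0.0, 0.001, -1.0]]
force: [-0.6, -0.5, 0.3]
finger_gap: 0.0646
grasp_force: 0.0
time: 8.62
tool_pos: [0.4767, 0.0264, 0.2316]
tool_rot: [[-0.026, 1.0, 0.001], [1.0, 0.026, -0.0], [-0.0, 0.001, -1.0]]
force: [-0.1, -0.1, 0.4]
finger_gap: 0.0639
grasp_force: 0.0
```

```bash

python3 -m creep '[{"tx":0,"ty":0,"tz":0.8,"twist":0},{"tx":0,"ty":0,"tz":1,"twist":0},{"tx":0,"ty":0,"tz":1,"twist":0},{"tx":0,"ty":0,"tz":1,"twist":0},{"tx":0,"ty":0,"tz":0.6,"twist":0},{"tx":0,"ty":0,"tz":0,"twist":0},{"tx":0,"ty":0,"tz":0,"twist":0}]' && 
python3 -m creep '[{"tx":0,"ty":0,"tz":0.15,"twist":0},{"tx":0,"ty":0,"tz":0.1,"twist":0},{"tx":0,"ty":0,"tz":0,"twist":0}]'
python3 - <<'E'
from station import *
from h import *
c=camera_params('side');p,d=capture('side');cv2.imwrite('pics/s4.png',cv2.resize(p[130:290,210:450],None,fx=3,fy=3))
E
```

```text
time: 9.5
tool_pos: [0.4778, 0.0263, 0.0126]
tool_rot: [[-0.027, 1.0, 0.002], [1.0, 0.027, -0.0], [-0.0, 0.002, -1.0]]
force: [-0.3, 0.2, 0.1]
finger_gap: 0.064
grasp_force: 0.0
time: 9.88
tool_pos: [0.477, 0.0263, -0.0014]
tool_rot: [[-0.028, 1.0, -0.0], [1.0, 0.028, 0.0], [0.0, -0.0, -1.0]]
force: [-0.1, -0.5, -0.9]
finger_gap: 0.0643
grasp_force: 0.0
```

View pics/s4.png

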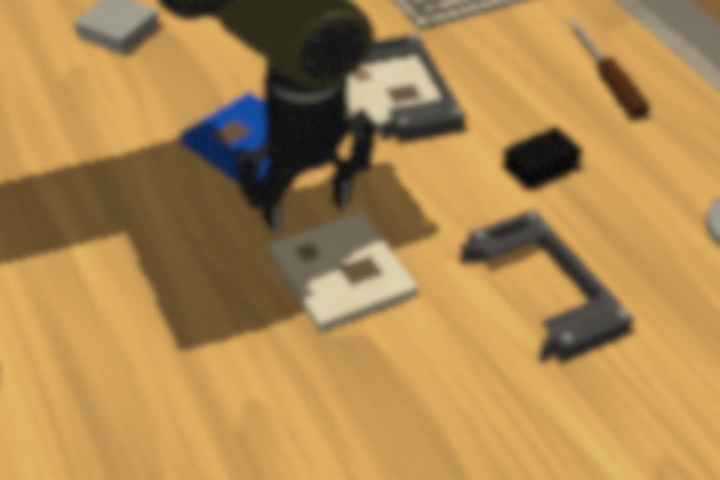

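The fingers (275,215 and 345,195 in the crop) stand just above the bench beside the board's left face, with the way clear. I push sideways.

```bash

python3 -m creep '[{"tx":-0.2,"ty":0,"tz":0,"twist":0},{"tx":-0.2,"ty":0,"tz":0,"twist":0},{"tx":-0.2,"ty":0,"tz":0,"twist":0},{"tx":-0.2,"ty":0,"tz":0,"twist":0},{"tx":-0.2,"ty":0,"tz":0,"twist":0},{"tx":-0.2,"ty":0,"tz":0,"twist":0},{"tx":-0.2,"ty":0,"tz":0,"twist":0},{"tx":-0.2,"ty":0,"tz":0,"twist":0}]' && 
python3 -m creep '[{"tx":-0.2,"ty":0,"tz":0,"twist":0},{"tx":-0.2,"ty":0,"tz":0,"twist":0},{"tx":-0.15,"ty":0,"tz":0,"twist":0},{"tx":-0.1,"ty":0,"tz":0,"twist":0},{"tx":0,"ty":0,"tz":0,"twist":0},{"tx":0,"ty":0,"tz":0,"twist":0}]'
cat > brd.py <<'E'
from station import *
from fit import *
def mask(c,p,z,X0,X1,Y0,Y1,s=.0005):
    b=topdown(c,p,z,X0,X1,Y0,Y1,s);h=cv2.cvtColor(b,cv2.COLOR_BGR2HSV)
    m=((h[...,1]<75)&(h[...,2]>80)).astype(np.uint8);return b,cv2.morphologyEx(m,cv2.MORPH_OPEN,np.ones((7,7)))
def board(n,X0,X1,Y0,Y1,s=.0005):
    c=camera_params(n);p,_=capture(n);b,m=mask(c,p,.016,X0,X1,Y0,Y1,s)
    k=np.vstack([q[:,0] for q in cv2.findContours(m,0,2)[0] if cv2.contourArea(q)>1000])
    return cv2.minAreaRect(np.float32(np.c_[X1-k[:,1]*s,Y1-k[:,0]*s])*1000),b
E
python3 - <<'E'
from brd import *
A=(.4,.56,-.24,-.03)
o=[]
for n in('side','scene'):
    r,b=board(n,*A);print(n,r);o.append(b)
cv2.imwrite('pics/td5.png',cv2.resize(np.hstack(o),None,fx=.9,fy=.9))
E
```

```text
time: 10.92
tool_pos: [0.4793, -0.0543, -0.0012]
tool_rot: [[-0.028, 1.0, -0.0], [1.0, 0.028, 0.0], [0.0, -0.0, -1.0]]
force: [-0.3, 3.1, 3.3]
finger_gap: 0.0641
grasp_force: 1.4
time: 11.68
tool_pos: [0.4801, -0.0861, -0.0013]
tool_rot: [[-0.028, 1.0, -0.0], [1.0, 0.028, -0.0], [-0.0, -0.0, -1.0]]
force: [-0.7, -0.6, -0.3]
finger_gap: 0.0635
grasp_force: 0.0
side ((476.04791259765625, -156.4480743408203), (103.73705291748047, 119.28462219238281), 2.2906100749969482)
scene ((480.6632995605469, -151.55853271484375), (107.18527221679688, 117.4906997680664), 1.005086064338684)
```

View pics/td5.png

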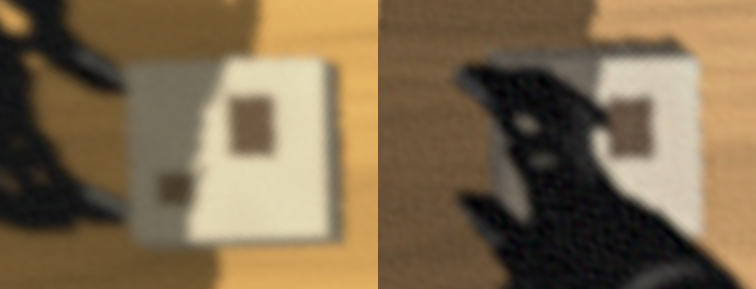

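The side panel shows the board square, top face at columns 130–325; corrected for that camera's earlier bias its centre is about (0.4785,−0.153). The dock axis there is at −0.158, so I push 5 mm more, then retreat, lift and turn back.

```bash

python3 -m creep '[{"tx":-0.05,"ty":0,"tz":0,"twist":0},{"tx":-0.05,"ty":0,"tz":0,"twist":0},{"tx":0,"ty":0,"tz":0,"twist":0},{"tx":0.3,"ty":0,"tz":0,"twist":0},{"tx":0.5,"ty":0,"tz":0,"twist":0},{"tx":0,"ty":0,"tz":-0.5,"twist":0},{"tx":0,"ty":0,"tz":-1,"twist":0},{"tx":0,"ty":0,"tz":-1,"twist":0}]' && 
python3 -m creep '[{"tx":0,"ty":-0.8,"tz":-1,"twist":0},{"tx":-1,"ty":-0.8,"tz":0,"twist":0},{"tx":-1,"ty":0,"tz":0,"twist":0},{"tx":0,"ty":0,"tz":0,"twist":1},{"tx":0,"ty":0,"tz":0,"twist":1},{"tx":0,"ty":0,"tz":0,"twist":1},{"tx":0,"ty":0,"tz":0,"twist":1},{"tx":0,"ty":0,"tz":0,"twist":1}]' && 
python3 -m creep '[{"tx":0,"ty":0,"tz":0,"twist":1},{"tx":0,"ty":0,"tz":0,"twist":1},{"tx":0,"ty":0,"tz":0,"twist":1},{"tx":0,"ty":0,"tz":0,"twist":1},{"tx":0,"ty":0,"tz":0,"twist":1},{"tx":0,"ty":0,"tz":0,"twist":1},{"tx":0,"ty":0,"tz":0,"twist":1},{"tx":0,"ty":0,"tz":0,"twist":1}]' && 
python3 -m creep '[{"tx":0,"ty":0,"tz":0,"twist":1},{"tx":0,"ty":0,"tz":0,"twist":1},{"tx":0,"ty":0,"tz":0,"twist":0.7},{"tx":0,"ty":0,"tz":0,"twist":0},{"tx":0,"ty":0,"tz":0,"twist":0}]'
python3 - <<'E'
from brd import *
c=camera_params('wrist');p,_=capture('wrist');s=.0005;np.savez('pics/w6.npz',p=p,**c)
a=topdown(c,p,.016,.4,.66,-.3,0,s);cv2.imwrite('pics/td6.png',a)
E
```

```text
time: 12.78
tool_pos: [0.4789, -0.0501, 0.1251]
tool_rot: [[-0.029, 1.0, -0.001], [1.0, 0.029, 0.0], [0.0, -0.001, -1.0]]
force: [-0.4, 1.1, -0.5]
finger_gap: 0.064
grasp_force: 0.0
time: 13.78
tool_pos: [0.404, -0.1513, 0.1725]
tool_rot: [[0.457, 0.889, -0.0], [0.889, -0.457, 0.0], [0.0, -0.0, -1.0]]
force: [0.1, 0.1, -0.6]
finger_gap: 0.0638
grasp_force: 0.0
time: 14.78
tool_pos: [0.404, -0.1513, 0.1725]
tool_rot: [[0.957, 0.292, -0.0], [0.292, -0.957, 0.0], [-0.0, -0.0, -1.0]]
force: [-0.0, 0.4, 0.9]
finger_gap: 0.0639
grasp_force: 0.0
time: 15.4
tool_pos: [0.404, -0.1517, 0.1726]
tool_rot: [[1.0, 0.031, -0.0], [0.031, -1.0, -0.0], [-0.0, 0.0, -1.0]]
force: [-0.6, 0.5, 0.5]
finger_gap: 0.0643
grasp_force: 0.0
```

View pics/td6.png

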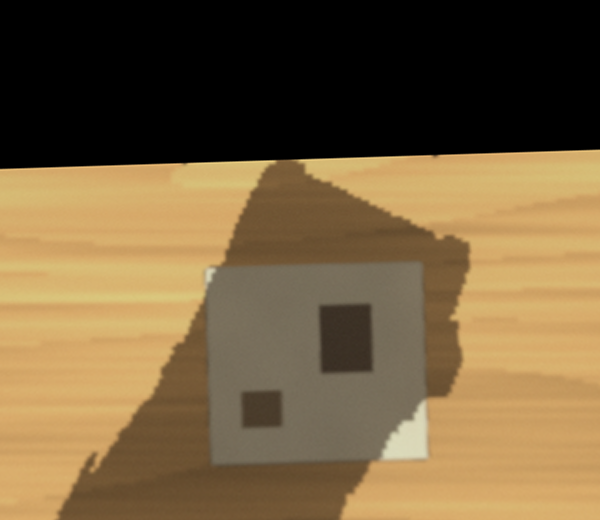

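The board is now at (0.4785,−0.1585) with yaw ≈1.8° (columns 207–427, rows 264–462), on the dock axis (−0.158). I descend behind it.

```bash

python3 -m creep '[{"tx":0,"ty":0.18,"tz":0.5,"twist":0},{"tx":0,"ty":0,"tz":1,"twist":0},{"tx":0,"ty":0,"tz":1,"twist":0},{"tx":0,"ty":0,"tz":0.7,"twist":0},{"tx":0,"ty":0,"tz":0.28,"twist":0},{"tx":0,"ty":0,"tz":0,"twist":0},{"tx":0,"ty":0,"tz":0,"twist":0}]' && 
python3 -m creep '[{"tx":0.2,"ty":0,"tz":0,"twist":0},{"tx":0.2,"ty":0,"tz":0,"twist":0},{"tx":0.2,"ty":0,"tz":0,"twist":0},{"tx":0.2,"ty":0,"tz":0,"twist":0},{"tx":0.2,"ty":0,"tz":0,"twist":0},{"tx":0.2,"ty":0,"tz":0,"twist":0},{"tx":0.15,"ty":0,"tz":0,"twist":0},{"tx":0.1,"ty":0,"tz":0,"twist":0}]' && 
python3 -m creep '[{"tx":0.08,"ty":0,"tz":0,"twist":0},{"tx":0.08,"ty":0,"tz":0,"twist":0}]'
```

```text
time: 16.32
tool_pos: [0.405, -0.1615, -0.0002]
tool_rot: [[1.0, 0.029, 0.002], [0.029, -1.0, -0.001], [0.002, 0.001, -1.0]]
force: [0.0, 0.4, 0.2]
finger_gap: 0.0642
grasp_force: 0.0
time: 17.32
tool_pos: [0.4771, -0.159, -0.0015]
tool_rot: [[1.0, 0.029, -0.0], [0.029, -1.0, 0.0], [-0.0, -0.0, -1.0]]
force: [-2.9, -0.5, 1.4]
finger_gap: 0.0644
grasp_force: 1.3
time: 17.58
tool_pos: [0.4848, -0.1588, -0.0015]
tool_rot: [[1.0, 0.029, -0.0], [0.029, -1.0, 0.0], [-0.0, -0.0, -1.0]]
force: [-2.0, 0.2, -0.9]
finger_gap: 0.0642
grasp_force: 0.6
```

```bash

python3 -m creep '[{"tx":0.08,"ty":0,"tz":0,"twist":0},{"tx":0.08,"ty":0,"tz":0,"twist":0},{"tx":0.08,"ty":0,"tz":0,"twist":0}]' 
python3 -m creep '[{"tx":0.06,"ty":0,"tz":0,"twist":0},{"tx":0.06,"ty":0,"tz":0,"twist":0},{"tx":0.06,"ty":0,"tz":0,"twist":0}]' 
```

```text
time: 17.95
tool_pos: [0.4969, -0.1584, -0.0015]
tool_rot: [[1.0, 0.029, -0.0], [0.029, -1.0, 0.0], [-0.0, -0.0, -1.0]]
force: [-1.1, -0.1, -0.5]
finger_gap: 0.0638
grasp_force: 0.5
time: 18.32
tool_pos: [0.5058, -0.1582, -0.0014]
tool_rot: [[1.0, 0.029, -0.0], [0.029, -1.0, -0.0], [-0.0, 0.0, -1.0]]
force: [-0.9, -0.1, -1.2]
finger_gap: 0.0645
grasp_force: 0.6
```

```bash
python3 - <<'E'
from brd import *
c=camera_params('wrist');p,_=capture('wrist');print(get_state()['force'])
a=topdown(c,p,.016,.5,.7,-.26,-.04,.0005);b=p[0:200,150:550]
cv2.imwrite('pics/td7.png',a)
E
```

```text
[ 0.76343416 -0.08184783 -0.13409627]
```

View pics/td7.png

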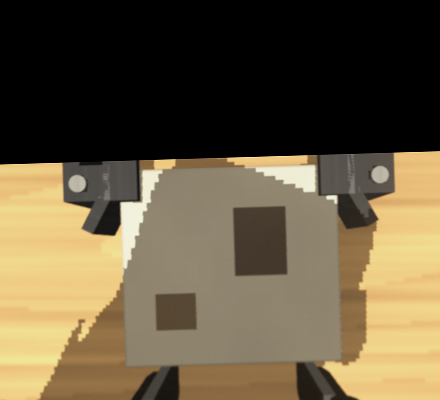

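The board sits straight between the cheeks, under both lips (rear edge at row 365, x≈0.5175, contact offset 12 mm as assumed). About 47 mm remain; I continue with short rows, watching the force.

```bash

python3 -m creep '[{"tx":0.08,"ty":0,"tz":0,"twist":0},{"tx":0.08,"ty":0,"tz":0,"twist":0}]' 
python3 -m creep '[{"tx":0.06,"ty":0,"tz":0,"twist":0},{"tx":0.06,"ty":0,"tz":0,"twist":0},{"tx":0.06,"ty":0,"tz":0,"twist":0}]' 
python3 -m creep '[{"tx":0.06,"ty":0,"tz":0,"twist":0},{"tx":0.06,"ty":0,"tz":0,"twist":0},{"tx":0.06,"ty":0,"tz":0,"twist":0}]' 
```

```text
time: 18.62
tool_pos: [0.5139, -0.158, -0.0014]
tool_rot: [[1.0, 0.029, 0.0], [0.029, -1.0, -0.0], [0.0, 0.0, -1.0]]
force: [-1.9, -0.5, 0.1]
finger_gap: 0.0638
grasp_force: 0.7
time: 19.0
tool_pos: [0.5222, -0.1579, -0.0015]
tool_rot: [[1.0, 0.029, -0.002], [0.029, -1.0, 0.0], [-0.002, -0.0, -1.0]]
force: [-3.2, 1.2, -0.1]
finger_gap: 0.0639
grasp_force: 1.3
time: 19.38
tool_pos: [0.5319, -0.1575, -0.0014]
tool_rot: [[1.0, 0.029, 0.0], [0.029, -1.0, -0.0], [0.0, 0.0, -1.0]]
force: [-2.6, -2.2, -0.7]
finger_gap: 0.064
grasp_force: 1.6
```

```bash

python3 -m creep '[{"tx":0.06,"ty":0,"tz":0,"twist":0},{"tx":0.06,"ty":0,"tz":0,"twist":0},{"tx":0.06,"ty":0,"tz":0,"twist":0},{"tx":0.06,"ty":0,"tz":0,"twist":0}]' 
python3 -m creep '[{"tx":0.03,"ty":0,"tz":0,"twist":0},{"tx":0.03,"ty":0,"tz":0,"twist":0}]' 
python3 -m creep '[{"tx":0.02,"ty":0,"tz":0,"twist":0},{"tx":0.02,"ty":0,"tz":0,"twist":0}]'
```

```text
time: 19.88
tool_pos: [0.5439, -0.1571, -0.0014]
tool_rot: [[1.0, 0.029, 0.0], [0.029, -1.0, -0.0], [0.0, 0.0, -1.0]]
force: [-4.5, -3.7, 0.9]
finger_gap: 0.0644
grasp_force: 1.8
time: 20.12
tool_pos: [0.5468, -0.1571, -0.0013]
tool_rot: [[1.0, 0.029, 0.0], [0.029, -1.0, -0.0], [0.0, 0.0, -1.0]]
force: [-4.5, -2.9, 1.9]
finger_gap: 0.0642
grasp_force: 2.0
time: 20.38
tool_pos: [0.5487, -0.157, -0.0014]
tool_rot: [[1.0, 0.029, -0.0], [0.029, -1.0, -0.0], [-0.0, 0.0, -1.0]]
force: [-4.1, -3.4, 1.0]
finger_gap: 0.0641
grasp_force: 2.0
```

Now 1 mm rows up to the stop.

```bash

python3 -m creep '[{"tx":0.02,"ty":0,"tz":0,"twist":0},{"tx":0,"ty":0,"tz":0,"twist":0}]' | egrep 'time|pos|force'
python3 -m creep '[{"tx":0.02,"ty":0,"tz":0,"twist":0},{"tx":0,"ty":0,"tz":0,"twist":0}]' | egrep 'time|pos|force'
```

```text
time: 20.62
tool_pos: [0.5498, -0.1568, -0.0014]
force: [-2.6, -1.9, 1.4]
grasp_force: 1.2
time: 20.88
tool_pos: [0.5508, -0.1568, -0.0014]
force: [-3.6, -2.1, 1.2]
grasp_force: 1.4
```

```bash

python3 -m creep '[{"tx":0.02,"ty":0,"tz":0,"twist":0},{"tx":0,"ty":0,"tz":0,"twist":0}]' | egrep 'time|pos|force'
```

```text
time: 21.12
tool_pos: [0.5518, -0.1568, -0.0014]
force: [-2.7, -1.8, 0.8]
grasp_force: 1.4
```

```bash

python3 -m creep '[{"tx":0.02,"ty":0,"tz":0,"twist":0},{"tx":0,"ty":0,"tz":0,"twist":0}]' | egrep 'time|pos|force'
```

```text
time: 21.38
tool_pos: [0.5528, -0.1568, -0.0014]
force: [-2.3, -1.3, 0.4]
grasp_force: 1.3
```

```bash

python3 -m creep '[{"tx":0.02,"ty":0,"tz":0,"twist":0},{"tx":0,"ty":0,"tz":0,"twist":0}]' | egrep 'time|pos|force'
```

```text
time: 21.62
tool_pos: [0.5538, -0.1568, -0.0014]
force: [-2.5, -2.0, 0.5]
grasp_force: 1.3
```

```bash

python3 -m creep '[{"tx":0.02,"ty":0,"tz":0,"twist":0},{"tx":0,"ty":0,"tz":0,"twist":0}]' | egrep 'time|pos|force'
```

```text
time: 21.88
tool_pos: [0.5541, -0.1568, -0.0014]
force: [-9.4, -2.6, 4.8]
grasp_force: 4.4
```

The stop is reached (position blocked, force rising ~10 N/mm). I raise the force gradually.

```bash

python3 -m creep '[{"tx":0.01,"ty":0,"tz":0,"twist":0},{"tx":0,"ty":0,"tz":0,"twist":0}]' | egrep 'time|pos|force'
```

```text
time: 22.12
tool_pos: [0.5541, -0.1568, -0.0015]
force: [-13.3, -1.9, 8.6]
grasp_force: 6.6
```

```bash

python3 -m creep '[{"tx":0.014,"ty":0,"tz":0,"twist":0},{"tx":0,"ty":0,"tz":0,"twist":0}]' | egrep 'time|pos|force'
```

```text
time: 22.38
tool_pos: [0.5541, -0.1567, -0.0015]
force: [-18.8, -2.4, 11.6]
grasp_force: 9.6
```

```bash

python3 -m creep '[{"tx":0.003,"ty":0,"tz":0,"twist":0},{"tx":0,"ty":0,"tz":0,"twist":0},{"tx":0,"ty":0,"tz":0,"twist":0}]' | egrep 'time|pos|force'
python3 -m creep '[{"tx":0,"ty":0,"tz":0,"twist":0},{"tx":0,"ty":0,"tz":0,"twist":0},{"tx":0,"ty":0,"tz":0,"twist":0},{"tx":0,"ty":0,"tz":0,"twist":0}]' | egrep 'time|pos|force'
```

```text
time: 22.75
tool_pos: [0.5541, -0.1567, -0.0015]
force: [-19.9, -2.3, 13.1]
grasp_force: 10.2
time: 23.25
tool_pos: [0.5542, -0.1568, -0.0015]
force: [-20.5, -2.5, 13.1]
grasp_force: 10.2
```

I held about 20 N for 0.8 s. Now I back off straight, lift, and check.

```bash

python3 -m creep '[{"tx":-0.05,"ty":0,"tz":0,"twist":0},{"tx":-0.3,"ty":0,"tz":0,"twist":0},{"tx":-1,"ty":0,"tz":0,"twist":0},{"tx":-1,"ty":0,"tz":-0.5,"twist":0},{"tx":0,"ty":0,"tz":-1,"twist":0},{"tx":0,"ty":0,"tz":-1,"twist":0},{"tx":0,"ty":0,"tz":-1,"twist":0},{"tx":0,"ty":0,"tz":0,"twist":0}]' | egrep 'time|pos|force'
python3 - <<'E'
from brd import *
c=camera_params('wrist');p,_=capture('wrist');s=.0005
X0,X1,Y0,Y1=.5,.6,-.24,-.07
b,m=mask(c,p,.016,X0,X1,Y0,Y1,s)
rear=[];
for q in range(120,220,10):
    r=np.where(m[:,q])[0]
    if len(r): rear.append((Y1-q*s,X1-(r.max()+1)*s))
print('rear edge (y,x)',np.round(rear,4).tolist(),'expect x',.615-.05)
rows=[np.where(m[r])[0] for r in (50,55,60)];print([(Y1-q.min()*s,Y1-q.max()*s) for q in rows if len(q)])
print(get_state()['force'])
E
```

```text
time: 24.25
tool_pos: [0.4403, -0.1605, 0.1773]
force: [0.2, -0.6, -0.8]
grasp_force: 0.0
rear edge (y,x) [[-0.13, 0.5645], [-0.135, 0.565], [-0.14, 0.565], [-0.145, 0.565], [-0.15, 0.5655], [-0.155, 0.5655], [-0.16, 0.566], [-0.165, 0.566], [-0.17, 0.566], [-0.175, 0.566]] expect x 0.565
[(np.float64(-0.10250000000000001), np.float64(-0.21050000000000002)), (np.float64(-0.10250000000000001), np.float64(-0.21050000000000002)), (np.float64(-0.10250000000000001), np.float64(-0.21050000000000002))]
[-1.37397966  0.10848041 -0.6448753 ]
```

The rear edge is at x≈0.5655, within 1 mm of home, square with the dock, and the arm is clear.

```bash
python3 -c "
from station import *
print(sign_off())"
```

```text
the job is handed in; nothing more can be done
None
```

The loose board is in the empty dock against the stop, pressed there with about 20 N for over half a second (20.5 N was the highest push reading); the arm is clear and the job was handed in at about 24 s.

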